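Snap the balcony table's light bar into its spring clips

TASK

Lay the light bar, lens up, across the mouths of the two spring clips on the pine peg board, with its red cap at the red clip, and let go of it. Then press it down gently at each end cap, never on the glass lens, until both ends have snapped fully home between the clips. Leave the dominoes, cup, glass and dish where they stand.

Things in the scene. Friction and masses are not known exactly. Their poses are not given: they have to be found in the camera images.
- bar_center (a point): Centre of the loose light bar, half-way up, 12 mm above its underside. 170 mm long (y axis), 24 mm high, z up through the lens, 0.12 to 0.22 kg; starts lying lens up. Its aluminium waist (middle 100 mm) is 20 mm wide: grasp across it. At each end a cap 34 mm wide, 24 mm high, spans 50 to 85 mm from the centre, red at +y, black at -y, chamfered at its outer end above and below.
- red_end (a point): Point inside the red cap, 65 mm from bar_center along the bar's +y and 12 mm below the cap's top, which is flat from 50 to 75 mm from the centre: press on the top straight above this point.
- black_end (a point): The same point in the black cap, 65 mm along the bar's -y.
- lens: The fragile cream glass lens strip, 16 x 96 x 1.5 mm, fixed on top of the bar's waist, 3 mm lower than the cap tops; origin at the centre of its underside. More than 4 N from the robot breaks it.
- bar: The same light bar; origin at the centre of its underside, axes as at bar_center.
- rail: Grey clip rail, 50 x 210 x 10 mm, long axis y; origin at the centre of its underside, 36 mm above the table, over a fixed pine peg board (160 x 270 x 20 mm). It floats on soft springs: pushed down it sinks straight, without tilting, about 1 mm per 0.8 N beyond the first 1 to 2 N (with the bar on it), then stops rigidly at 12 mm; it rises again when let go.
- rail_seat (a point): Seat centre, level with the rail's rubber pads, 12 mm above the rail's underside; y runs to the red clip. Home, the bar's underside rests here: bar_center 12 mm above it, same y. Four guide pins 7 mm thick, round tops 25 mm above the seat, stand at x = +-15.5, y = +-44.5 mm: beside the waist and just inside the caps' shoulders, 2 mm of play each way.
- clip_red_mouth (a point): Centre of the red clip's bead (6 mm thick), which springs outwards, 82 mm from rail_seat along y, 17 mm above it. Laid across both clips the bar rests with its lower chamfers on the beads, underside about 14 mm above the seat. An end pressed at its cap with about 6 to 12 N passes its widest 10 mm lower, then snaps home; the rail sinks meanwhile. The red clip is stiffer. Pressing with over 50 N damages them.
- clip_steel_mouth (a point): The same point of the bare steel clip, 82 mm from rail_seat along -y.
- domino0: Black domino, 24 x 48 x 8 mm, number 0 from the bottom (0 is the lowest) of a stack of four; origin at the centre of its underside. Leave alone.
- domino1: Black domino, 24 x 48 x 8 mm, number 1 from the bottom (0 is the lowest) of a stack of four; origin at the centre of its underside. Leave alone.
- domino2: Black domino, 24 x 48 x 8 mm, number 2 from the bottom (0 is the lowest) of a stack of four; origin at the centre of its underside. Leave alone.
- domino3: Black domino, 24 x 48 x 8 mm, number 3 from the bottom (0 is the lowest) of a stack of four; origin at the centre of its underside. Leave alone.
- cup: White ceramic espresso cup, 62 mm across, 55 mm high, with a handle; origin under its centre. Leave alone.
- glass: Empty glass, 68 mm across, 100 mm high; origin under its centre. Leave alone.
- dish: Brushed aluminium dish, 120 mm across, 28 mm high; origin under its centre. Leave alone.

How it is judged:
On the way:
1. the bar lies across both clip mouths, not yet pressed in at either end (both cap centres more than 20 mm above the seat), lens up, red cap at the red clip, let go (z of red_end in the frame of rail_seat between 0.02 and 0.038 m and z of black_end in the frame of rail_seat between 0.02 and 0.038 m and y of red_end in the frame of rail_seat between 0.058 and 0.072 m and angle between the y axis of bar_center and the y axis of rail_seat, either way round below 0.17 rad and horizontal distance between bar_center and rail_seat below 0.007 m and angle between the z axis of bar_center and the z axis of rail_seat, either way round below 0.2 rad and angle between bar_center's own z axis and vertical below 0.3 rad and contact force between bar and the fingers below 0.2 N and linear speed of bar below 0.02 m/s), for 0.3 s.
At the end, for the whole second after the job is handed in: The bar rests fully home on the seat between both clips (both cap centres within 2.5 mm of the home height of 12 mm above the seat), within 7 mm of the rail's middle, lens up, red cap at the red clip, at rest and released (z of red_end in the frame of rail_seat between 0.009 and 0.0145 m and z of black_end in the frame of rail_seat between 0.009 and 0.0145 m and y of red_end in the frame of rail_seat between 0.058 and 0.072 m and angle between the y axis of bar_center and the y axis of rail_seat, either way round below 0.17 rad and horizontal distance between bar_center and rail_seat below 0.007 m and angle between the z axis of bar_center and the z axis of rail_seat, either way round below 0.2 rad and angle between bar_center's own z axis and vertical below 0.3 rad and linear speed of bar below 0.02 m/s); the robot touches nothing.
It fails at once if the glass lens of the light bar is pressed by the robot (over 4 N) (contact force between lens and the fingers above 4 N or contact force between lens and the arm above 4 N).
It fails at once if the light bar is forced down with more than about 50 N (the contact forces between it and the rail with its clips add up to over 75 N) (contact force between bar and rail above 75 N).
It fails at once if a domino, the cup, the glass or the dish is shifted by more than 20 mm or tipped (distance of any of domino0, domino1, domino2, domino3, cup, glass, dish from where it was at the start of the episode above 0.02 m or angle between any of cup, glass, dish, domino3's own z axis and vertical above 0.3 rad).
It also fails if it takes over 51 s, if anything falls off the work surface, if the arm or the gripper's body presses on something with over 40 N, if the wrist force passes 120 N, or if a joint passes its speed limit or range.

ROBOT

A 6-joint arm with a two-finger parallel gripper is mounted at the origin on the work surface. World frame = base frame: x ahead of the robot, y to its left, z up, the work surface at z = 0. Lengths are in m, angles in rad, forces in N, time in s.
With the tool pointing down it reaches from about 0.35 to 0.775 m from the base axis. Payload 7.3 kg.
Tool frame: the origin (TCP) lies at the very end of the fingers, on their centre line; the grasp point (between the pads) lies 19 mm behind it; z points along the fingers, x is the direction in which the jaws open and shut, and the axes are right-handed (so a half turn about z gives the same grasp; the last joint's range is limited). The gripper opens to 92 mm and grips with 3 to 60 N. Pads are 19 mm wide; open, the fingers measure 130 mm over their backs; the gripper's body (75 mm by 190 mm) begins 47 mm behind the grasp point.
Start: joints at [1.07, 0.342, 1.524, -0, 1.275, -0.146], TCP at [0.182, 0.492, 0.227] pointing down, gripper open.
Joint ranges: [-2.53, 2.53], [-0.77, 2.02], [0.04, 2.7], [-1, 4.14], [0.28, 2.66], [-3.11, 3.11]. Speed limits (rad/s): [2.57, 2.57, 3.14, 3.14, 3.14, 3.14].

INTERFACE

Orientations are given as [roll, pitch, yaw] about the fixed x, y, z axes, in that order (R = Rz(yaw) Ry(pitch) Rx(roll)).
In Python, from cell import observe, read_camera, camera_params, hand_in gives the robot as it stands.
- The arm moves only by the tool apply_moves, never from a script. Its argument "increments" is a list of rows, each an object with "grip": the opening, from 0 (shut) to 1 (fully open); "linear": the shift along the world's x, y, z in mm, a list of three; "turn": the turn, a rotation vector about the world's x, y, z in units of 6 degrees (1.0 is 6 degrees), a list of three. A call has 1 to 10 rows; each row is the pose to reach, as a shift and turn from the pose commanded when the call began; what a row does not reach only later rows make up. A row lasts 1/10 s, in which the tool goes at most 50 mm and 8.59 degrees, less where a joint would pass 70% of its speed; a pose out of reach is approached as far as the arm can. A call with a gripper value outside its range is refused whole. The fingers move at their own pace and stop on an object; "grip_force" is the grip in N (left out, the last holds). Time passes only in rows, so rows that repeat a pose let the fingers close. It gives the time, the measured TCP pose, the force and the opening at its end, in the units of the state.
- observe(): the state, without advancing time (a new reading comes with each control period).
- read_camera(name): name is "side" or "top"; returns the picture (400x640x3 uint8, red, green, blue); there is no depth.
- camera_params(name): a dict with "camera_matrix" (3x3 intrinsics, pixels), "world_to_cam" (4x4, takes a point from world to camera coordinates). Camera axes: x right, y up, looking along -z (the intrinsics and any distortion apply to the point x, -y, -z); pixel columns grow to the right and rows downward; lengths in m; the calibration is good to about 2 mm. A picture is of the moment at which its call begins. camera_params takes no time and is no camera call.
- hand_in(): hands the job in, once; it reports no verdict.
The state is a dict: "time": time; "qpos": joint angles; "qvel": joint speeds; "joint_efforts": joint torques, N m; "tool_pos": TCP position; "tool_rot": TCP orientation; "contact_force": force on the tool from outside, world axes, zero at the start; "torque": the same for the moment, N m; "opening": finger opening in m.
Only numpy, scipy, OpenCV 4.12 (cv2) and the standard library are available. Lean on these libraries where they do the work, as an engineer would, in place of code of your own. Each camera call takes 0.05 s, during which the arm holds its last target.

## Working session

There is one attempt and no reset: what is moved stays moved. The work goes in short steps, Python scripts to look and compute and a tool call to move; the robot and the scene stay as the last step left them, time stands still between calls to the robot, and variables do not carry over. Pictures are saved under pics/ and viewed, and the job is handed in when it is done.

Besides the shell and the picture viewer there is one more tool, called as name(argument=value, ...) on one line, values as JSON. apply_moves: Moves the arm, as the interface text tells. Its arguments: {"type":"object","properties":{"increments":{"type":"array","items":{"type":"object","properties":{"grip":{"type":"number"},"linear":{"type":"array","items":{"type":"number"}},"turn":{"type":"array","items":{"type":"number"}}}}},"grip_force":{"type":"number"}},"required":["increments"]}

```bash
mkdir -p pics; ls; python3 - <<'E'
from cell import *
import cv2,numpy as np
print(observe())
for n in("top","side"):
    im=read_camera(n);cv2.imwrite(f"pics/{n}0.png",im[...,::-1]);p=camera_params(n);print(n,p)
E
```

```text
pics
{'time': 0.0, 'qpos': array([ 1.07002714e+00,  3.42727244e-01,  1.52501436e+00, -1.68350609e-05,
        1.27535314e+00, -1.46001241e-01]), 'qvel': array([-0.00053233, -0.00043275, -0.00019673, -0.00047903,  0.00081245,
        0.00094231]), 'joint_efforts': array([-1.18357897e-03, -4.31240809e+01, -2.44220656e+01,  7.13118422e-02,
        5.60176594e-02, -8.52393305e-05]), 'tool_pos': array([0.18216472, 0.49196423, 0.22604352]), 'tool_rot': array([-3.14139005e+00,  1.48845112e-03,  1.21603345e+00]), 'contact_force': array([-0.18826754, -0.18698167, -0.04862031]), 'torque': array([0.01099874, 0.00243793, 0.01690729]), 'opening': 0.09150687946868226}
top {'camera_matrix': array([[439.17176031,   0.        , 321.16487876],
       [  0.        , 439.17176031, 204.42150639],
       [  0.        ,   0.        ,   1.        ]]), 'world_to_cam': array([[-0.01088825, -0.99983074,  0.01483035, -0.0678965 ],
       [ 0.99651386, -0.00962293,  0.0828705 , -0.58799196],
       [-0.08271376,  0.01568096,  0.99644997, -0.94014364],
       [ 0.        ,  0.        ,  0.        ,  1.        ]])}
side {'camera_matrix': array([[368.30163855,   0.        , 321.95760176],
       [  0.        , 368.30163855, 199.66486366],
       [  0.        ,   0.        ,   1.        ]]), 'world_to_cam': array([[-0.8892305 , -0.45745363, -0.00230096,  0.48617242],
       [ 0.23039856, -0.45219891,  0.86164531, -0.23539704],
       [-0.39520327,  0.76567115,  0.50750572, -0.55031594],
       [ 0.        ,  0.        ,  0.        ,  1.        ]])}
```

View pics/top0.png

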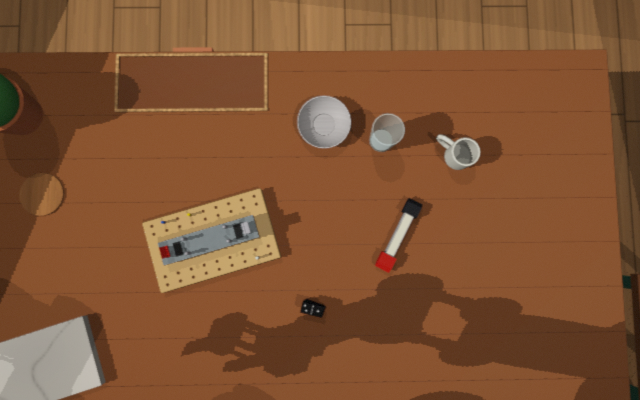

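View pics/side0.png

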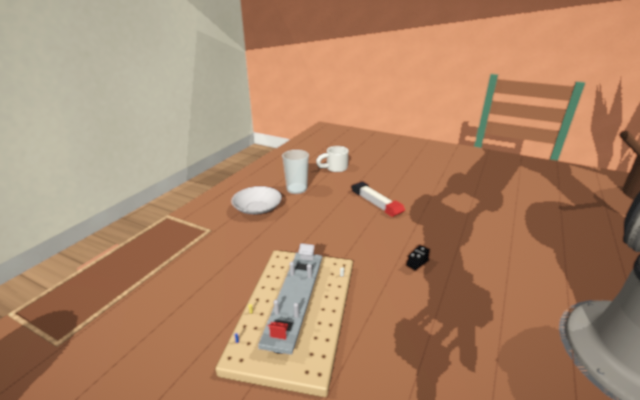

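```bash
cat > h.py <<'E'
import numpy as np,cv2
from cell import camera_params
def proj(n,P):
    p=camera_params(n);T=p['world_to_cam'];c=T[:3,:3]@np.asarray(P,float)+T[:3,3]
    q=p['camera_matrix']@np.array([c[0],-c[1],-c[2]]);return q[:2]/q[2]
def ray(n,uv):
    p=camera_params(n);T=p['world_to_cam'];d=np.linalg.inv(p['camera_matrix'])@np.array([uv[0],uv[1],1.])
    d=np.array([d[0],-d[1],-d[2]]);R=T[:3,:3];return -R.T@T[:3,3],R.T@d
def onz(n,uv,z):
    o,d=ray(n,uv);return o+d*(z-o[2])/d[2]
def tri(uv1,uv2):
    o1,d1=ray('top',uv1);o2,d2=ray('side',uv2)
    A=np.stack([d1,-d2],1);s=np.linalg.lstsq(A,o2-o1,rcond=None)[0];a=o1+d1*s[0];b=o2+d2*s[1];return (a+b)/2,np.linalg.norm(a-b)
E
python3 - <<'E'
import cv2
t=cv2.imread('pics/top0.png');s=cv2.imread('pics/side0.png')
cv2.imwrite('pics/c1.png',cv2.resize(t[180:300,135:290],None,fx=5,fy=5,interpolation=cv2.INTER_CUBIC))
cv2.imwrite('pics/c2.png',cv2.resize(t[190:280,365:435],None,fx=6,fy=6,interpolation=cv2.INTER_CUBIC))
cv2.imwrite('pics/c3.png',cv2.resize(s[235:395,210:360],None,fx=3.7,fy=3.7,interpolation=cv2.INTER_CUBIC))
E
```

```text
(no output)
```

View pics/c1.png

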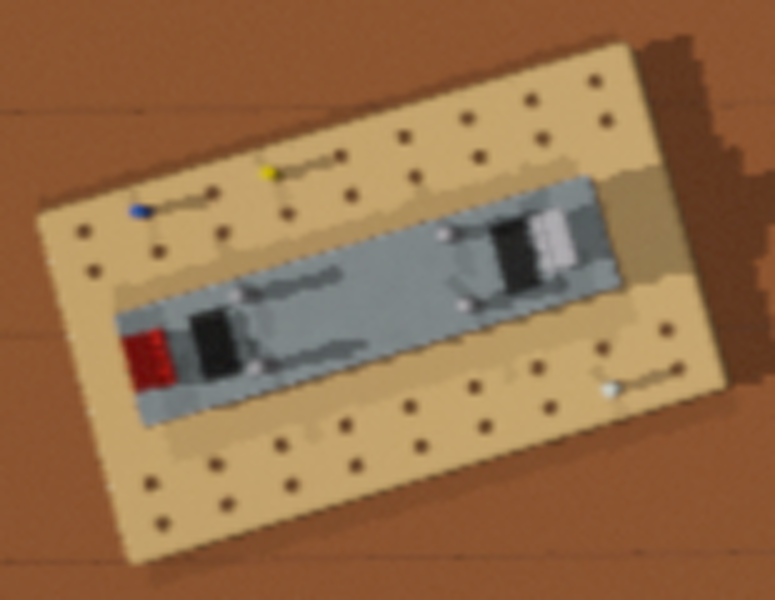

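View pics/c2.png

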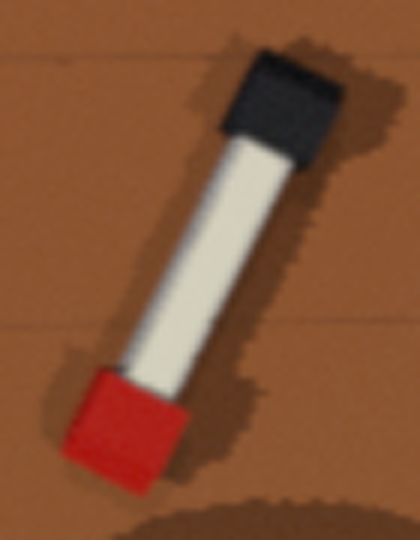

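View pics/c3.png

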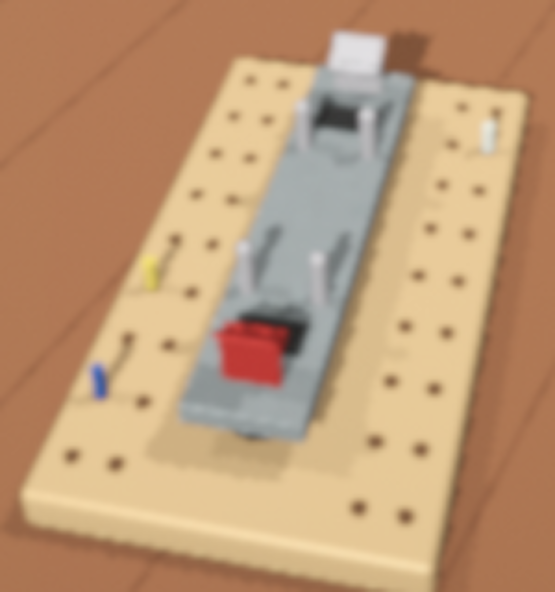

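```bash
cat > m1.py <<'E'
from h import *
import sys
def c1(u,v): return np.array([(u+.5)/5-.5+135,(v+.5)/5-.5+180])
def c3(u,v): return np.array([(u+.5)/3.7-.5+210,(v+.5)/3.7-.5+235])
def c2(u,v): return np.array([(u+.5)/6-.5+365,(v+.5)/6-.5+190])
print('camtop',ray('top',(0,0))[0],'side',ray('side',(0,0))[0])
pins=[onz('top',c1(*p),.073) for p in[(237,296),(255,368),(443,234),(463,304)]]
P=np.array(pins);print(P,P.mean(0))
S=np.array([onz('side',c3(*p),.073) for p in[(318,258),(245,245),(368,112),(304,103)]]);print('side pins',S,S.mean(0))
C=np.array([onz('top',c1(*p),.046) for p in[(115,315),(592,177),(621,287),(148,426)]]);print(C,C.mean(0))
d=P[:2].mean(0)-P[2:].mean(0);print('yaw of +y pins',np.degrees(np.arctan2(d[1],d[0])),np.linalg.norm(d))
d=C[[0,3]].mean(0)-C[[1,2]].mean(0);print('rail',np.degrees(np.arctan2(d[1],d[0])),np.linalg.norm(d))
im=cv2.imread('pics/top0.png');h=cv2.cvtColor(im,cv2.COLOR_BGR2HSV)
sub=np.zeros(h.shape[:2],bool);sub[190:280,365:435]=1
def obj(m,z):
    m=(m&sub).astype(np.uint8)
    c=max(cv2.findContours(m,0,1)[0],key=cv2.contourArea)
    (x,y),(w,hh),a=cv2.minAreaRect(c);mo=cv2.moments(m*0+cv2.drawContours(m*0,[c],0,1,-1),True)
    return np.array([mo['m10']/mo['m00'],mo['m01']/mo['m00']]),(w,hh,a),mo['m00']
L=obj((h[...,1]<70)&(h[...,2]>150),0);R=obj((h[...,1]>190)&((h[...,0]<5)|(h[...,0]>175))&(h[...,2]>120),0);B=obj((h[...,2]<60),0)
for n,o,z in(('lens',L,.021),('red',R,.024),('blk',B,.024)):print(n,o,onz('top',o[0],z))
a=[onz('top',c2(*p),.024) for p in[(105,368),(188,408),(222,130),(303,168)]]
a=np.array(a);print('shoulder',a,a.mean(0));d=a[:2].mean(0)-a[2:].mean(0);print(np.degrees(np.arctan2(d[1],d[0])),np.linalg.norm(d))
E
python3 m1.py
```

```text
camtop [ 0.50744005 -0.05880086  0.98654022] side [0.26906783 0.5373161  0.48323591]
[[0.514835   0.21490584 0.073     ]
 [0.48518798 0.2070765  0.073     ]
 [0.53953683 0.1303218  0.073     ]
 [0.51053128 0.12186304 0.073     ]] [0.51252277 0.16854179 0.073     ]
side pins [[0.4835903  0.20774792 0.073     ]
 [0.51347602 0.21518626 0.073     ]
 [0.5086297  0.12115326 0.073     ]
 [0.53789337 0.12906334 0.073     ]] [0.51089735 0.1682877  0.073     ]
[[0.50756968 0.27441425 0.046     ]
 [0.56420655 0.07252909 0.046     ]
 [0.5171168  0.06010215 0.046     ]
 [0.46065364 0.2596124  0.046     ]] [0.51238667 0.16666447 0.046     ]
yaw of +y pins 106.4220494741733 0.08850947155962635
rail 105.73609154434875 0.20851252024812159
lens (array([399.00492611, 234.14285714]), (8.944271087646484, 43.826927185058594, 26.56505012512207), 406.0) [ 0.52033148 -0.24452469  0.021     ]
red (array([385.078125, 261.78125 ]), (16.994115829467773, 15.652474403381348, 26.56505012512207), 256.0) [ 0.46049224 -0.21195725  0.024     ]
blk (array([412.17573222, 207.38493724]), (16.099689483642578, 16.099689483642578, 26.56505012512207), 239.0) [ 0.57884414 -0.27457669  0.024     ]
shoulder [[ 0.48412645 -0.20594131  0.024     ]
 [ 0.46931288 -0.23587949  0.024     ]
 [ 0.57053636 -0.25093132  0.024     ]
 [ 0.55627463 -0.28036363  0.024     ]] [ 0.52006258 -0.24327894  0.024     ]
152.70251681190024 0.09754915452171949
```

apply_moves(increments=[{"linear": [27,-34,0],"turn": [0,0,0],"grip": 1},{"linear": [54,-68,0],"turn": [0,0,0],"grip": 1},{"linear": [80,-102,0],"turn": [0,0,0],"grip": 1},{"linear": [107,-137,0],"turn": [0,0,0],"grip": 1},{"linear": [134,-171,0],"turn": [0,0,0],"grip": 1},{"linear": [161,-205,0],"turn": [0,0,0],"grip": 1},{"linear": [188,-239,0],"turn": [0,0,-0.4],"grip": 1},{"linear": [214,-274,0],"turn": [0,0,-0.8],"grip": 1},{"linear": [241,-308,0],"turn": [0,0,-1.23],"grip": 1},{"linear": [268,-342,0],"turn": [0,0,-1.23],"grip": 1}], grip_force=20)

```text
time: 1.1
tool_pos: [0.451, 0.1487, 0.2266]
tool_rot: [-3.141, 0.0, 1.086]
contact_force: [-0.2, 1.0, 0.0]
opening: 0.0917
```

apply_moves(increments=[{"linear": [7,-40,0],"turn": [0,0,0],"grip": 1},{"linear": [14,-80,0],"turn": [0,0,0],"grip": 1},{"linear": [21,-120,0],"turn": [0,0,0],"grip": 1},{"linear": [28,-160,-5],"turn": [0,0,0],"grip": 1},{"linear": [35,-200,-20],"turn": [0,0,0],"grip": 1},{"linear": [42,-240,-40],"turn": [0,0,0],"grip": 1},{"linear": [49,-280,-60],"turn": [0,0,0],"grip": 1},{"linear": [56,-320,-85],"turn": [0,0,0],"grip": 1},{"linear": [63,-360,-105],"turn": [0,0,0],"grip": 1},{"linear": [69.5,-393,-126],"turn": [0,0,0],"grip": 1}])

```text
time: 2.1
tool_pos: [0.5197, -0.2448, 0.0995]
tool_rot: [-3.141, 0.0, 1.086]
contact_force: [0.6, 1.1, 0.4]
opening: 0.0921
```

apply_moves(increments=[{"linear": [0,0,0],"turn": [0,0,0],"grip": 0.8},{"linear": [0,0,0],"turn": [0,0,0],"grip": 0.8}])

```text
time: 2.3
tool_pos: [0.5192, -0.2427, 0.0997]
tool_rot: [-3.139, -0.001, 1.086]
contact_force: [-0.1, 0.2, 0.5]
opening: 0.0803
```

```bash
python3 - <<'E'
from cell import *
import cv2,numpy as np
print(observe()['tool_pos'],observe()['tool_rot'])
for n in("top","side"):
    im=read_camera(n);cv2.imwrite(f"pics/{n}1.png",im[...,::-1])
t=cv2.imread('pics/top1.png')[160:310,330:480];s=cv2.imread('pics/side1.png')[100:250,310:460]
cv2.imwrite('pics/m1.png',np.hstack([cv2.resize(a,None,fx=2.6,fy=2.6,interpolation=2) for a in(t,s)]))
E
```

```text
[ 0.51916132 -0.24273788  0.09969574] [-3.13902070e+00 -5.84055565e-04  1.08559456e+00]
```

View pics/m1.png

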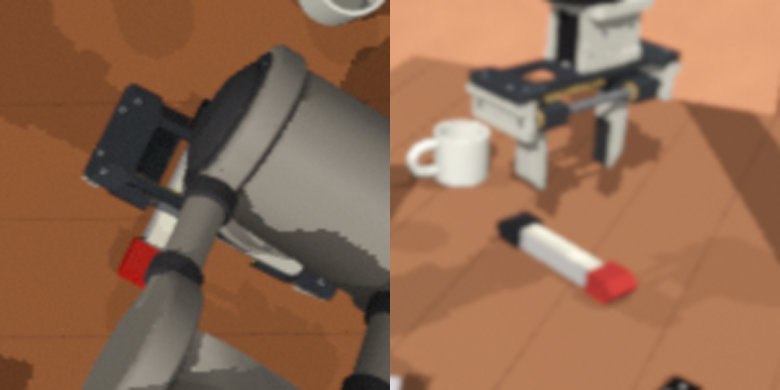

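apply_moves(increments=[{"linear": [0.5,-1,-20],"turn": [0,0,0],"grip": 0.8},{"linear": [0.5,-1,-45],"turn": [0,0,0],"grip": 0.8},{"linear": [0.5,-1,-70],"turn": [0,0,0],"grip": 0.8},{"linear": [0.5,-1,-85],"turn": [0,0,0],"grip": 0.8},{"linear": [0.5,-1,-93],"turn": [0,0,0],"grip": 0.8},{"linear": [0.5,-1,-96],"turn": [0,0,0],"grip": 0.8},{"linear": [0.5,-1,-96],"turn": [0,0,0],"grip": 0.8}])

```text
time: 3.1
tool_pos: [0.5208, -0.2434, 0.0054]
tool_rot: [3.141, -0.0, 1.088]
contact_force: [0.2, 0.3, -1.0]
opening: 0.0734
```

apply_moves(increments=[{"linear": [0,0,0],"turn": [0,0,0],"grip": 0.1},{"linear": [0,0,0],"turn": [0,0,0],"grip": 0.1},{"linear": [0,0,0],"turn": [0,0,0],"grip": 0.1},{"linear": [0,0,0],"turn": [0,0,0],"grip": 0.1},{"linear": [0,0,0],"turn": [0,0,0],"grip": 0.1},{"linear": [0,0,0],"turn": [0,0,0],"grip": 0.1},{"linear": [0,0,0],"turn": [0,0,0],"grip": 0.1},{"linear": [0,0,0],"turn": [0,0,0],"grip": 0.1}])

```text
time: 3.9
tool_pos: [0.5203, -0.2437, 0.0047]
tool_rot: [3.142, 0.0, 1.087]
contact_force: [-0.3, 0.7, -0.5]
opening: 0.0197
```

apply_moves(increments=[{"linear": [0,0,15],"turn": [0,0,0],"grip": 0.1},{"linear": [0,0,40],"turn": [0,0,0],"grip": 0.1},{"linear": [0,0,70],"turn": [0,0,0],"grip": 0.1},{"linear": [0,10,100],"turn": [0,0,-0.2],"grip": 0.1},{"linear": [0,35,125],"turn": [0,0,-0.8],"grip": 0.1},{"linear": [0,70,130],"turn": [0,0,-1.6],"grip": 0.1},{"linear": [0,105,130],"turn": [0,0,-2.4],"grip": 0.1},{"linear": [0,140,130],"turn": [0,0,-3.2],"grip": 0.1},{"linear": [0,175,130],"turn": [0,0,-4],"grip": 0.1},{"linear": [0,210,130],"turn": [0,0,-4.8],"grip": 0.1}])

```text
time: 4.9
tool_pos: [0.5199, -0.0322, 0.1345]
tool_rot: [-3.141, 0.0, 0.581]
contact_force: [0.5, -0.1, -1.4]
opening: 0.0199
```

apply_moves(increments=[{"linear": [-1,30,0],"turn": [0,0,-0.6],"grip": 0.1},{"linear": [-3,65,0],"turn": [0,0,-1.2],"grip": 0.1},{"linear": [-4,100,0],"turn": [0,0,-1.8],"grip": 0.1},{"linear": [-6,135,0],"turn": [0,0,-2.4],"grip": 0.1},{"linear": [-8,165,0],"turn": [0,0,-2.9],"grip": 0.1},{"linear": [-8.5,185,-5],"turn": [0,0,-2.9],"grip": 0.1},{"linear": [-8.5,197,-15],"turn": [0,0,-2.9],"grip": 0.1},{"linear": [-8.5,202,-25],"turn": [0,0,-2.9],"grip": 0.1},{"linear": [-8.5,202,-30],"turn": [0,0,-2.9],"grip": 0.1},{"linear": [-8.5,202,-30],"turn": [0,0,-2.9],"grip": 0.1}])

```text
time: 5.9
tool_pos: [0.5112, 0.1674, 0.1034]
tool_rot: [3.142, 0.003, 0.28]
contact_force: [-0.0, -0.1, -2.0]
opening: 0.0199
```

```bash
cat > snap.py <<'E'
import sys
from cell import *
from h import *
k=sys.argv[1]
o=observe();print(o['time'],o['tool_pos'],o['tool_rot'],o['contact_force'],o['opening'])
for n in("top","side"):
    im=read_camera(n);cv2.imwrite(f"pics/{n}{k}.png",im[...,::-1])
t=cv2.imread(f'pics/top{k}.png')[170:300,140:290];s=cv2.imread(f'pics/side{k}.png')[210:380,220:350]
cv2.imwrite(f'pics/t{k}.png',cv2.resize(t,None,fx=4,fy=4,interpolation=2))
cv2.imwrite(f'pics/s{k}.png',cv2.resize(s,None,fx=3.5,fy=3.5,interpolation=2))
E
python3 snap.py 2
```

```text
5.9 [0.51123873 0.16735669 0.10342483] [3.14153935e+00 2.63821968e-03 2.80238344e-01] [-0.02765647 -0.13675843 -1.98227542] 0.01990819397117693
```

View pics/t2.png

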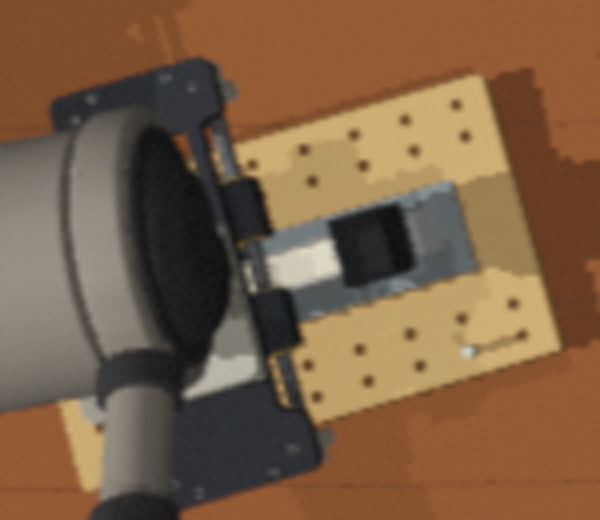

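View pics/s2.png

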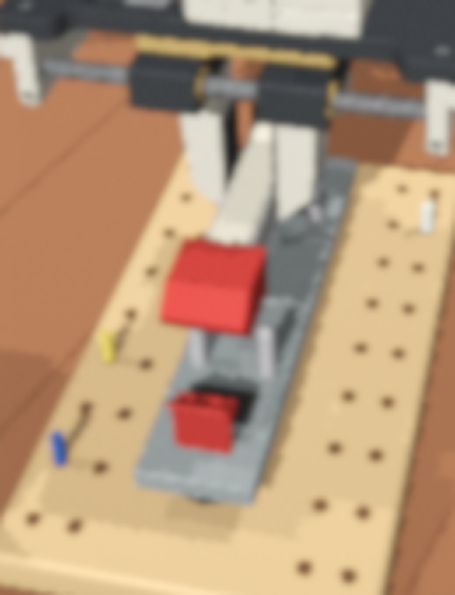

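```bash
python3 - <<'E'
from h import *
f=lambda u,v,k,a,b:np.array([(u+.5)/k-.5+a,(v+.5)/k-.5+b])
z=.1034+.0193
T=[onz('top',f(u,v,4,140,170),z) for u,v in((330,230),(348,288))]
S=[onz('side',f(u,v,3.5,220,210),z) for u,v in((184,241),(265,248))]
c=np.mean(T,0);r=np.mean(S,0);print(T,S)
y=np.radians(16.05);ey=np.array([-np.sin(y),np.cos(y)]);ex=np.array([np.cos(y),np.sin(y)])
t=np.array([.5112,.1674])
for q in(c,r):print((q[:2]-t)@ex,(q[:2]-t)@ey)
d=(np.array([.5117,.1684])-t);print('rail rel tool',d@ex,d@ey)
E
```

```text
[array([0.53639303, 0.12212121, 0.1227    ]), array([0.50798936, 0.11313809, 0.1227    ])] [array([0.51197939, 0.22084801, 0.1227    ]), array([0.48072363, 0.20943058, 0.1227    ])]
-0.00319754711737962 -0.05086914335931237
-0.001070932831373971 0.0499837072465306
rail rel tool 0.0007569865053227975 0.0008227827360605204
```

apply_moves(increments=[{"linear": [0.5,1.3,-8],"turn": [0,0,0],"grip": 0.1},{"linear": [0.5,1.3,-18],"turn": [0,0,0],"grip": 0.1},{"linear": [0.5,1.3,-26],"turn": [0,0,0],"grip": 0.1},{"linear": [0.5,1.3,-31],"turn": [0,0,0],"grip": 0.1},{"linear": [0.5,1.3,-34],"turn": [0,0,0],"grip": 0.1},{"linear": [0.5,1.3,-35.5],"turn": [0,0,0],"grip": 0.1},{"linear": [0.5,1.3,-35.5],"turn": [0,0,0],"grip": 0.1},{"linear": [0.5,1.3,-35.5],"turn": [0,0,0],"grip": 0.1}])

```text
time: 6.8
tool_pos: [0.5126, 0.1697, 0.0695]
tool_rot: [3.142, -0.001, 0.281]
contact_force: [0.7, 0.1, -2.5]
opening: 0.0198
```

```bash
python3 snap.py 3
```

```text
6.8 [0.51255776 0.16969807 0.06947554] [ 3.14158549e+00 -6.07353894e-04  2.80829680e-01] [ 0.68348865  0.11690599 -2.54963972] 0.019833009574588324
```

View pics/s3.png

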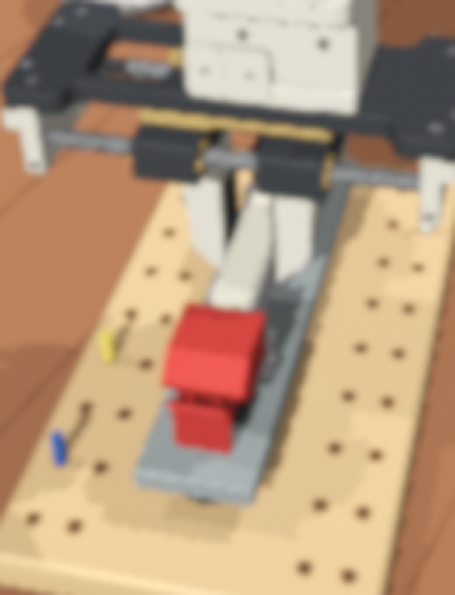

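View pics/t3.png

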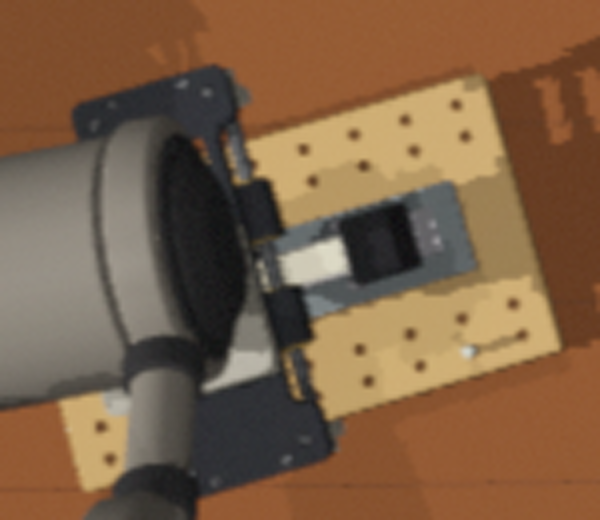

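apply_moves(increments=[{"linear": [-0.5,-1,-1],"turn": [0,0,0],"grip": 0.1},{"linear": [-0.5,-1,-2],"turn": [0,0,0],"grip": 0.1},{"linear": [-0.5,-1,-3],"turn": [0,0,0],"grip": 0.1},{"linear": [-0.5,-1,-3],"turn": [0,0,0],"grip": 0.1},{"linear": [-0.5,-1,-3],"turn": [0,0,0],"grip": 0.1}])

```text
time: 7.4
tool_pos: [0.5121, 0.1685, 0.0664]
tool_rot: [3.141, -0.001, 0.281]
contact_force: [0.5, -2.4, -0.2]
opening: 0.02
```

apply_moves(increments=[{"linear": [0.2,-0.8,0],"turn": [0,0,0],"grip": 0.1},{"linear": [0.2,-0.8,0],"turn": [0,0,0],"grip": 0.1},{"linear": [0.2,-0.8,0],"turn": [0,0,0],"grip": 0.1},{"linear": [0.2,-0.8,0],"turn": [0,0,0],"grip": 0.1}])

```text
time: 7.8
tool_pos: [0.5122, 0.168, 0.0663]
tool_rot: [-3.142, -0.0, 0.281]
contact_force: [1.4, 0.1, -0.5]
opening: 0.0199
```

Balanced. Release.

apply_moves(increments=[{"linear": [0,0,0],"turn": [0,0,0],"grip": 0.3},{"linear": [0,0,0],"turn": [0,0,0],"grip": 0.4},{"linear": [0,0,0],"turn": [0,0,0],"grip": 0.5},{"linear": [0,0,0],"turn": [0,0,0],"grip": 0.6},{"linear": [0,0,0],"turn": [0,0,0],"grip": 0.6},{"linear": [0,0,0],"turn": [0,0,0],"grip": 0.6},{"linear": [0,0,0],"turn": [0,0,0],"grip": 0.6},{"linear": [0,0,0],"turn": [0,0,0],"grip": 0.6}])

```text
time: 8.6
tool_pos: [0.5121, 0.1678, 0.0662]
tool_rot: [-3.142, -0.0, 0.281]
contact_force: [-0.0, 0.0, 0.3]
opening: 0.0555
```

apply_moves(increments=[{"linear": [0,0,10],"turn": [0,0,0],"grip": 0.6},{"linear": [0,0,30],"turn": [0,0,0],"grip": 0.6},{"linear": [0,0,55],"turn": [0,0,0],"grip": 0.6},{"linear": [0,0,80],"turn": [0,0,0],"grip": 0.6},{"linear": [10,-20,100],"turn": [0,0,0],"grip": 0.3},{"linear": [18,-62,110],"turn": [0,0,0],"grip": 0},{"linear": [18,-62,110],"turn": [0,0,0],"grip": 0},{"linear": [18,-62,110],"turn": [0,0,0],"grip": 0},{"linear": [18,-62,110],"turn": [0,0,0],"grip": 0}])

```text
time: 9.5
tool_pos: [0.5296, 0.1064, 0.1762]
tool_rot: [-3.141, 0.0, 0.281]
contact_force: [0.8, 0.2, -0.2]
opening: 0.0198
```

```bash
python3 snap.py 4
```

```text
9.5 [0.52959003 0.10638467 0.17615986] [-3.14110817e+00  4.92840605e-04  2.81014509e-01] [ 0.76124056  0.22201732 -0.24052957] 0.019761555564761866
```

View pics/s4.png

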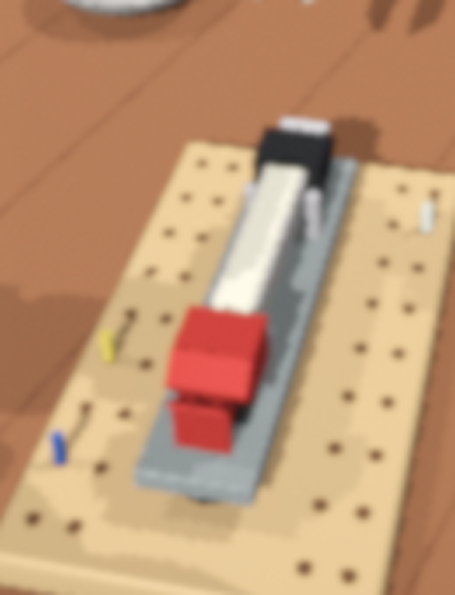

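View pics/t4.png

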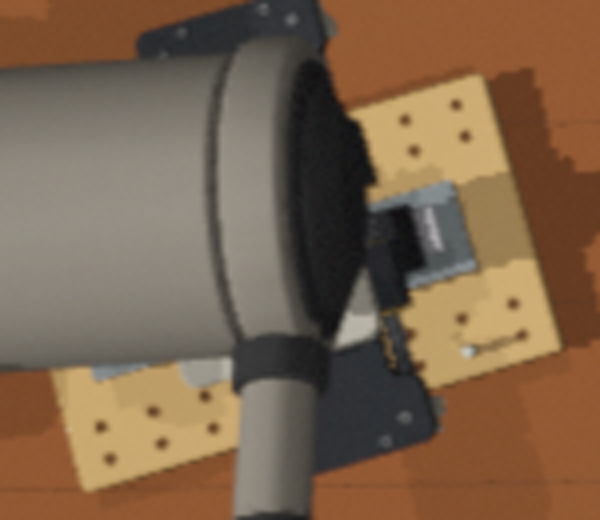

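apply_moves(increments=[{"linear": [0.5,0,-20],"turn": [0,0,0],"grip": 0},{"linear": [0.5,0,-40],"turn": [0,0,0],"grip": 0},{"linear": [0.5,0,-60],"turn": [0,0,0],"grip": 0},{"linear": [0.5,0,-75],"turn": [0,0,0],"grip": 0},{"linear": [0.5,0,-81],"turn": [0,0,0],"grip": 0},{"linear": [0.5,0,-81],"turn": [0,0,0],"grip": 0}])

```text
time: 10.2
tool_pos: [0.5299, 0.1064, 0.0944]
tool_rot: [-3.141, 0.002, 0.282]
contact_force: [-1.2, 0.2, 0.9]
opening: 0.0007
```

```bash
python3 snap.py 5
```

```text
10.2 [0.52991098 0.10637979 0.09440425] [-3.14109789e+00  1.90802575e-03  2.81723189e-01] [-1.1613522   0.17073256  0.88109643] 0.0007003239427424298
```

View pics/s5.png

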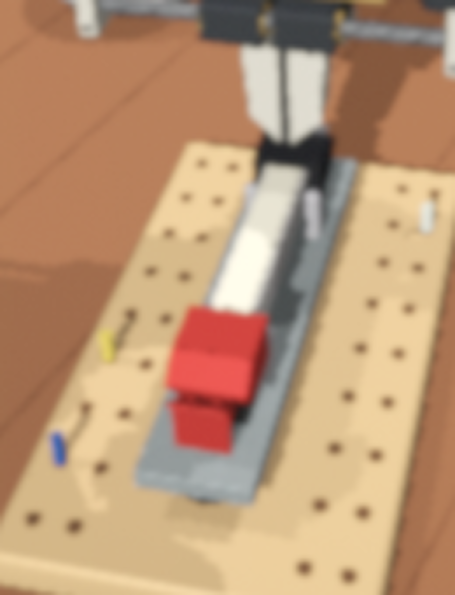

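apply_moves(increments=[{"linear": [0,0,-3],"turn": [0,0,0],"grip": 0},{"linear": [0,0,-6],"turn": [0,0,0],"grip": 0},{"linear": [0,0,-8],"turn": [0,0,0],"grip": 0},{"linear": [0,0,-10],"turn": [0,0,0],"grip": 0},{"linear": [0,0,-12],"turn": [0,0,0],"grip": 0},{"linear": [0,0,-12],"turn": [0,0,0],"grip": 0}])

```text
time: 10.9
tool_pos: [0.5307, 0.1059, 0.0832]
tool_rot: [-3.142, -0.0, 0.281]
contact_force: [0.4, 0.6, 3.2]
opening: 0.0003
```

apply_moves(increments=[{"linear": [0,0,-2],"turn": [0,0,0],"grip": 0},{"linear": [0,0,-4],"turn": [0,0,0],"grip": 0},{"linear": [0,0,-4],"turn": [0,0,0],"grip": 0}])

```text
time: 11.2
tool_pos: [0.5307, 0.106, 0.0793]
tool_rot: [-3.142, -0.001, 0.281]
contact_force: [0.8, 1.0, 4.4]
opening: 0.0002
```

apply_moves(increments=[{"linear": [0,0,-2],"turn": [0,0,0],"grip": 0},{"linear": [0,0,-4],"turn": [0,0,0],"grip": 0},{"linear": [0,0,-4],"turn": [0,0,0],"grip": 0}])

```text
time: 11.5
tool_pos: [0.5308, 0.106, 0.0753]
tool_rot: [-3.141, -0.001, 0.281]
contact_force: [-0.8, 2.5, 5.6]
opening: 0.0008
```

apply_moves(increments=[{"linear": [0,0,-1],"turn": [0,0,0],"grip": 0},{"linear": [0,0,-2],"turn": [0,0,0],"grip": 0},{"linear": [0,0,-3],"turn": [0,0,0],"grip": 0},{"linear": [0,0,-3],"turn": [0,0,0],"grip": 0}])

```text
time: 11.9
tool_pos: [0.5305, 0.1058, 0.0721]
tool_rot: [3.142, 0.0, 0.281]
contact_force: [-0.5, 1.3, 3.1]
opening: 0.0008
```

apply_moves(increments=[{"linear": [0,0,-1],"turn": [0,0,0],"grip": 0},{"linear": [0,0,-2],"turn": [0,0,0],"grip": 0},{"linear": [0,0,-3],"turn": [0,0,0],"grip": 0},{"linear": [0,0,-3],"turn": [0,0,0],"grip": 0}])

```text
time: 12.3
tool_pos: [0.5306, 0.1058, 0.0692]
tool_rot: [-3.142, -0.0, 0.281]
contact_force: [-0.9, 1.2, 4.2]
opening: 0.0005
```

apply_moves(increments=[{"linear": [0,0,-1.5],"turn": [0,0,0],"grip": 0},{"linear": [0,0,-3],"turn": [0,0,0],"grip": 0},{"linear": [0,0,-4.5],"turn": [0,0,0],"grip": 0},{"linear": [0,0,-6],"turn": [0,0,0],"grip": 0},{"linear": [0,0,-6],"turn": [0,0,0],"grip": 0}])

```text
time: 12.8
tool_pos: [0.5307, 0.1059, 0.0637]
tool_rot: [3.142, -0.0, 0.281]
contact_force: [-0.8, 1.9, 9.1]
opening: 0.0002
```

```bash
python3 snap.py 6
```

```text
12.8 [0.53065765 0.10588218 0.06366742] [ 3.14157027e+00 -4.93686884e-04  2.80892730e-01] [-0.84484708  1.91707887  9.05639383] 0.00016956080723209114
```

View pics/s6.png

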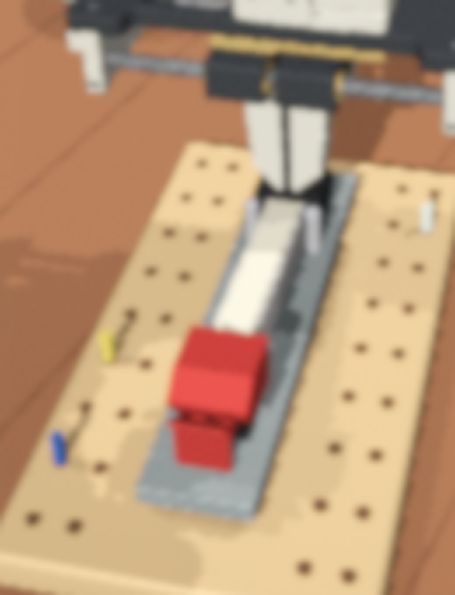

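apply_moves(increments=[{"linear": [0,0,10],"turn": [0,0,0],"grip": 0},{"linear": [0,0,30],"turn": [0,0,0],"grip": 0},{"linear": [0,0,60],"turn": [0,0,0],"grip": 0},{"linear": [-6,20,75],"turn": [0,0,0],"grip": 0},{"linear": [-16,55,75],"turn": [0,0,0],"grip": 0},{"linear": [-27,90,75],"turn": [0,0,0],"grip": 0},{"linear": [-36,124,65],"turn": [0,0,0],"grip": 0},{"linear": [-36,124,45],"turn": [0,0,0],"grip": 0},{"linear": [-36,124,33],"turn": [0,0,0],"grip": 0},{"linear": [-36,124,33],"turn": [0,0,0],"grip": 0}])

```text
time: 13.9
tool_pos: [0.4933, 0.229, 0.0945]
tool_rot: [3.141, 0.004, 0.281]
contact_force: [-0.4, 1.2, 0.0]
opening: 0.0002
```

```bash
python3 snap.py 7
```

```text
13.9 [0.49334727 0.22900593 0.094467  ] [3.14113158 0.00426648 0.28074681] [-0.41830262  1.22809785  0.00347352] 0.00019999036516457218
```

View pics/s7.png

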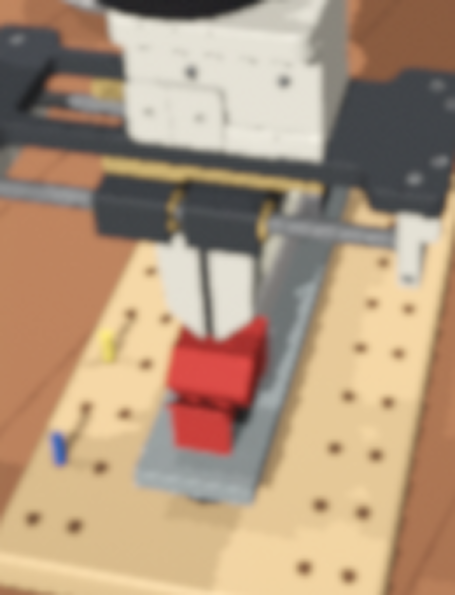

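View pics/t7.png

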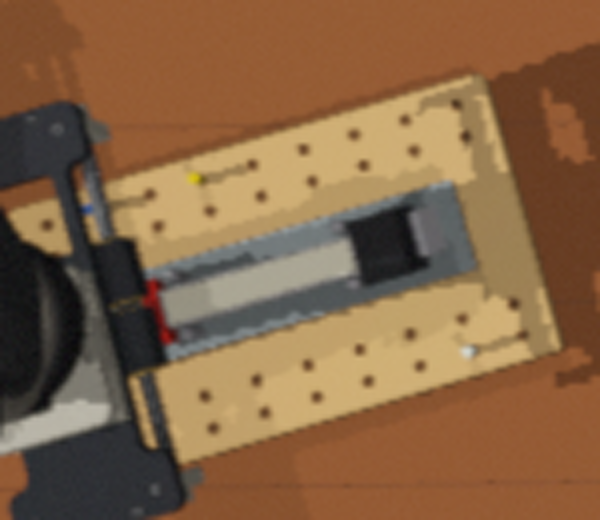

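apply_moves(increments=[{"linear": [0.5,0,-3],"turn": [0,0,0],"grip": 0},{"linear": [0.5,0,-6],"turn": [0,0,0],"grip": 0},{"linear": [0.5,0,-8],"turn": [0,0,0],"grip": 0},{"linear": [0.5,0,-10],"turn": [0,0,0],"grip": 0},{"linear": [0.5,0,-12],"turn": [0,0,0],"grip": 0},{"linear": [0.5,0,-12],"turn": [0,0,0],"grip": 0}])

```text
time: 14.6
tool_pos: [0.4952, 0.2299, 0.0843]
tool_rot: [3.142, -0.001, 0.281]
contact_force: [1.0, -0.1, 2.5]
opening: 0.0006
```

apply_moves(increments=[{"linear": [0,0,-2],"turn": [0,0,0],"grip": 0},{"linear": [0,0,-4],"turn": [0,0,0],"grip": 0},{"linear": [0,0,-6],"turn": [0,0,0],"grip": 0},{"linear": [0,0,-6],"turn": [0,0,0],"grip": 0}])

```text
time: 15.0
tool_pos: [0.4953, 0.2302, 0.0783]
tool_rot: [-3.141, -0.001, 0.281]
contact_force: [0.8, 1.3, 5.1]
opening: 0.0005
```

apply_moves(increments=[{"linear": [0,0,-1],"turn": [0,0,0],"grip": 0},{"linear": [0,0,-2],"turn": [0,0,0],"grip": 0},{"linear": [0,0,-3],"turn": [0,0,0],"grip": 0},{"linear": [0,0,-3],"turn": [0,0,0],"grip": 0}])

```text
time: 15.4
tool_pos: [0.4953, 0.2302, 0.0756]
tool_rot: [-3.141, -0.001, 0.281]
contact_force: [-0.2, 1.6, 6.1]
opening: 0.0004
```

apply_moves(increments=[{"linear": [0,0,-1],"turn": [0,0,0],"grip": 0},{"linear": [0,0,-2],"turn": [0,0,0],"grip": 0},{"linear": [0,0,-3],"turn": [0,0,0],"grip": 0},{"linear": [0,0,-3],"turn": [0,0,0],"grip": 0}])

```text
time: 15.8
tool_pos: [0.4954, 0.2302, 0.0728]
tool_rot: [-3.141, -0.001, 0.281]
contact_force: [-1.2, 2.8, 8.4]
opening: 0.0004
```

apply_moves(increments=[{"linear": [0,0,-1],"turn": [0,0,0],"grip": 0},{"linear": [0,0,-2],"turn": [0,0,0],"grip": 0},{"linear": [0,0,-2],"turn": [0,0,0],"grip": 0}])

```text
time: 16.1
tool_pos: [0.4955, 0.2303, 0.0709]
tool_rot: [-3.141, -0.002, 0.281]
contact_force: [-0.2, 2.2, 7.7]
opening: 0.0006
```

apply_moves(increments=[{"linear": [0,0,-1],"turn": [0,0,0],"grip": 0},{"linear": [0,0,-2],"turn": [0,0,0],"grip": 0},{"linear": [0,0,-2],"turn": [0,0,0],"grip": 0}])

```text
time: 16.4
tool_pos: [0.4956, 0.2303, 0.069]
tool_rot: [-3.141, -0.002, 0.281]
contact_force: [-0.3, 2.7, 8.8]
opening: 0.0005
```

apply_moves(increments=[{"linear": [0,0,-1],"turn": [0,0,0],"grip": 0},{"linear": [0,0,-2],"turn": [0,0,0],"grip": 0},{"linear": [0,0,-2],"turn": [0,0,0],"grip": 0}])

```text
time: 16.7
tool_pos: [0.4955, 0.2301, 0.0666]
tool_rot: [-3.141, -0.001, 0.281]
contact_force: [0.5, 1.9, 5.5]
opening: 0.0004
```

apply_moves(increments=[{"linear": [0,0,-1],"turn": [0,0,0],"grip": 0},{"linear": [0,0,-2],"turn": [0,0,0],"grip": 0},{"linear": [0,0,-3],"turn": [0,0,0],"grip": 0},{"linear": [0,0,-4],"turn": [0,0,0],"grip": 0},{"linear": [0,0,-4],"turn": [0,0,0],"grip": 0}])

```text
time: 17.2
tool_pos: [0.4955, 0.2301, 0.0628]
tool_rot: [-3.141, -0.001, 0.281]
contact_force: [-0.8, 3.4, 8.2]
opening: 0.0005
```

apply_moves(increments=[{"linear": [0,0,5],"turn": [0,0,0],"grip": 0},{"linear": [0,0,15],"turn": [0,0,0],"grip": 0},{"linear": [0,0,40],"turn": [0,0,0],"grip": 0},{"linear": [-20,20,80],"turn": [0,0,0],"grip": 0},{"linear": [-60,50,110],"turn": [0,0,0],"grip": 0},{"linear": [-90,85,130],"turn": [0,0,0],"grip": 0},{"linear": [-120,120,140],"turn": [0,0,0],"grip": 0},{"linear": [-150,150,150],"turn": [0,0,0],"grip": 0},{"linear": [-150,150,150],"turn": [0,0,0],"grip": 0}])

```text
time: 18.1
tool_pos: [0.3415, 0.383, 0.2139]
tool_rot: [-3.14, -0.001, 0.287]
contact_force: [1.4, -0.2, -0.1]
opening: 0.0008
```

```bash
python3 snap.py 8
```

```text
18.1 [0.34148978 0.38301986 0.21388085] [-3.13981293e+00 -9.82291724e-04  2.86752449e-01] [ 1.39398198 -0.20047448 -0.08491277] 0.0007984576418363558
```

View pics/s8.png

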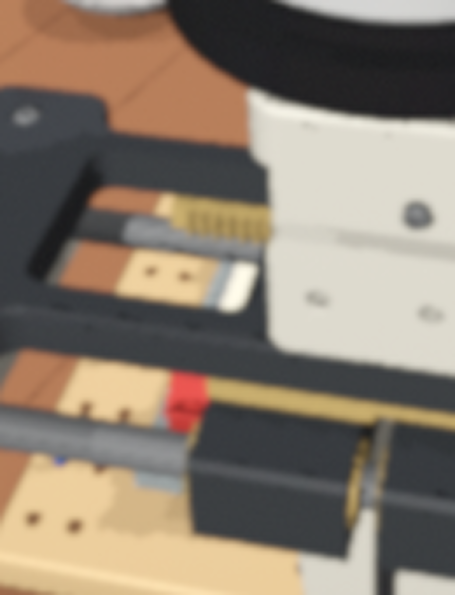

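View pics/t8.png

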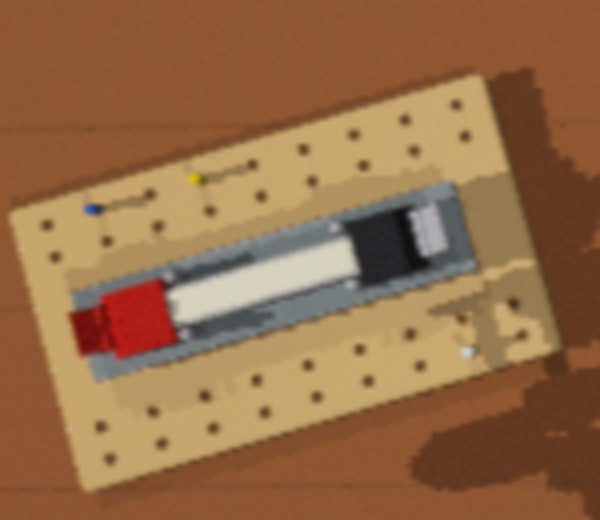

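View pics/side8.png

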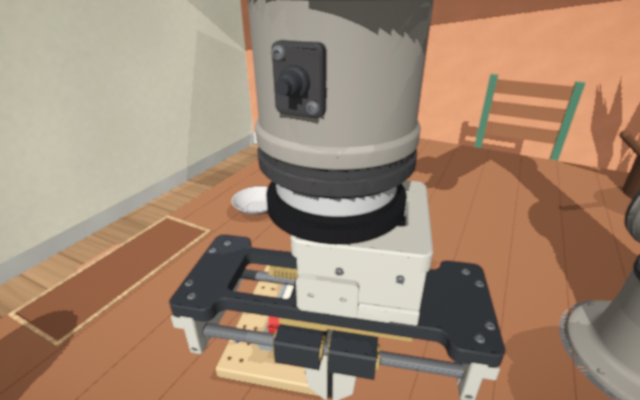

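apply_moves(increments=[{"linear": [7,-40,10],"turn": [0,0,0],"grip": 0},{"linear": [15,-85,20],"turn": [0,0,0],"grip": 0},{"linear": [25,-130,30],"turn": [0,0,0],"grip": 0},{"linear": [35,-175,40],"turn": [0,0,0],"grip": 0},{"linear": [45,-220,40],"turn": [0,0,0],"grip": 0},{"linear": [55,-265,40],"turn": [0,0,0],"grip": 0},{"linear": [60,-310,40],"turn": [0,0,0],"grip": 0},{"linear": [60,-355,40],"turn": [0,0,0],"grip": 0},{"linear": [60,-400,40],"turn": [0,0,0],"grip": 0},{"linear": [60,-440,40],"turn": [0,0,0],"grip": 0}])

```text
time: 19.2
tool_pos: [0.404, -0.0638, 0.2517]
tool_rot: [-3.141, 0.002, 0.278]
contact_force: [0.6, 0.3, -0.3]
opening: 0.0003
```

```bash
python3 snap.py 9
```

```text
19.2 [ 0.40398852 -0.06382226  0.25172213] [-3.14145415e+00  1.58619034e-03  2.77596338e-01] [ 0.57135164  0.27254474 -0.27939544] 0.00032743936824991115
```

View pics/s9.png

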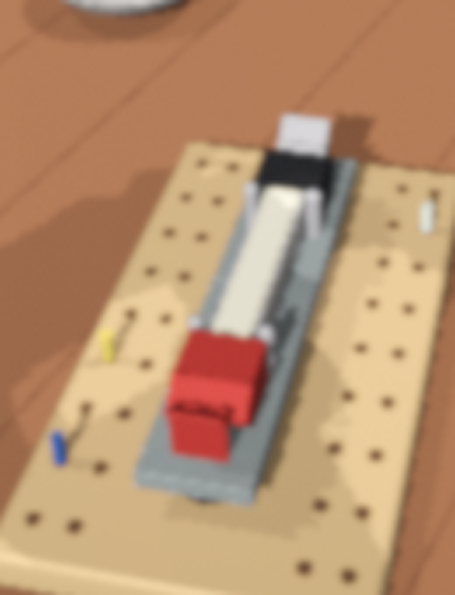

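View pics/side9.png

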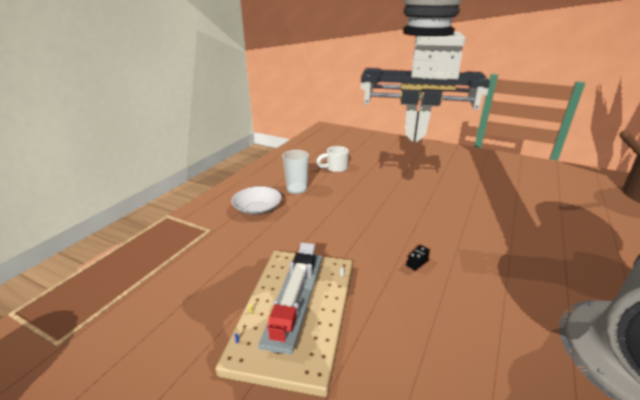

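```bash
python3 - <<'E'
from h import *
f=lambda u,v,k,a,b:np.array([(u+.5)/k-.5+a,(v+.5)/k-.5+b])
for t,s in(((163,278),(187,333)),((181,345),(267,341))):
    print(tri(f(*t,4,140,170),f(*s,3.5,220,210)))
y=np.radians(16.05);ey=np.array([-np.sin(y),np.cos(y)]);ex=np.array([np.cos(y),np.sin(y)])
c=np.array([.5120,.1682])
for e in(1,-1):
  for z in(.072,.082):
    for d in (50,75):
      for w in(17,-17):
        q=np.r_[c+e*ey*d/1e3+ex*w/1e3,z];u=proj('side',q);v=proj('top',q);print(e,z,d,w,'s',((u+.5-[220,210])*3.5).round(),'t',((v+.5-[140,170])*4).round())
E
```

```text
(array([0.51482583, 0.21995052, 0.068512  ]), np.float64(0.001361244284979604))
(array([0.4806396 , 0.20972531, 0.07056169]), np.float64(0.0022215950346336348))
1 0.072 50 17 s [188. 330.] t [159. 278.]
1 0.072 50 -17 s [265. 341.] t [176. 341.]
1 0.072 75 17 s [169. 375.] t [112. 292.]
1 0.072 75 -17 s [250. 387.] t [129. 355.]
1 0.082 50 17 s [186. 313.] t [153. 278.]
1 0.082 50 -17 s [264. 324.] t [170. 342.]
1 0.082 75 17 s [167. 357.] t [105. 292.]
1 0.082 75 -17 s [248. 370.] t [123. 356.]
-1 0.072 50 17 s [250. 179.] t [346. 222.]
-1 0.072 50 -17 s [318. 188.] t [364. 285.]
-1 0.072 75 17 s [263. 148.] t [392. 209.]
-1 0.072 75 -17 s [329. 156.] t [410. 272.]
-1 0.082 50 17 s [249. 163.] t [342. 222.]
-1 0.082 50 -17 s [317. 172.] t [360. 285.]
-1 0.082 75 17 s [262. 132.] t [389. 208.]
-1 0.082 75 -17 s [328. 140.] t [407. 271.]
```

```bash
python3 -c "
from cell import *
hand_in()"
```

```text
the job is handed in; nothing more can be done
```

I laid the light bar across the two clip mouths with the red cap at the red clip. I let go of it there, then pressed each end cap home with the closed fingers and handed the job in at about 19 s.

- **Pressing:** The steel end snapped in after about 5.6 N. The red end peaked at about 8.8 N before it gave way. After each snap I pressed a little further, up to 9.1 N, to make sure the end was seated. The fingers stayed on the caps and never came down over the lens.
- **Final images:** The cap-top edges matched the predicted home positions (72 mm above the table) in the side view to within about 1 mm at both ends. All the dominoes, the cup, the glass and the dish look unmoved, and the arm is clear of everything.
- **Small disagreement:** Locating the red cap top across both views gave 68.5 to 70.6 mm, against 72 mm expected. The two views disagreed by 1 to 2 mm, which is about the camera calibration error. The rail also sinks slightly under the bar's weight.
- **Not measured:** I did not measure the finger force on the bar during the release. The tool force read about 0.3 N or less once the fingers were open.

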